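Put the striking bar away in the smash-room tool case

TASK

Open the steel tool case by its front handle until the lid leans back on its stop, then take the steel bar from its wooden rest and press it down gently, without dropping it, into the two fork clips inside the case until the sprung jaw has snapped back over it. Leave the lid open, and leave the bowl, the mug and the jar standing where they are.

Things in the scene. Friction and masses are not known exactly. Their poses are not given: they have to be found in the camera images.
- case: Grey steel tool case, an open box 170 mm (x) by 260 mm (y) by 90 mm high, walls and floor 4 mm, fixed to the table. Origin: centre of its underside; its front (with the handle) is its -x side, the lid hinge its +x side.
- case_lid (a joint): Angle of the case's lid, rad: 0 shut, 1.8 leaning back on its stop. Plain damped hinge: the lid (about 0.45 kg) falls shut when let go before about 1.6, and sinks onto its stop when let go beyond that.
- lid_handle (a point): Middle of the lid's handle: a round steel bar 10 mm thick and 100 mm long, parallel to the case's y, held 38 mm in front of the lid's front edge by an arm at each end (clear space between handle and case: 33 mm). It moves with the lid: 208 mm from the hinge line.
- lid_hinge (a point): Middle of the lid's hinge line (parallel to the case's y) on the case's back rim, 90.5 mm above the table; does not move. Axes as the case's: x points from the front to the back.
- clip_seat (a point): Where the middle of the bar's axis lies when seated: centre of the case, 52 mm above its underside. Axes as the case's; the bar lies along y. Two fork clips, each 14 mm wide, at y = -60 and +60 mm from here; between them is room for fingers. Each fork: saddle 9 mm below this point, fixed prong on the +x side (to 22 mm above), sprung jaw on the -x side. Entry from above, within 4 mm in x.
- clip_jaw (a joint): Angle of the sprung jaw (the hooks of both forks move together), rad: 0 closed (also with the bar seated), about 0.1 as the bar passes. Hooks reach 25 mm above the seat point; the bar meets their sloping tops when its axis is about 20 mm above the seat and pushes them aside with 5 to 20 N.
- bar: Loose plain steel striking bar, round, 18 mm thick, 200 mm long, about 0.4 kg. Origin: its middle, on its axis; x along its length. Both ends alike.
- rest: Wooden rest fixed to the table: board 200 mm (x) by 90 mm (y) by 18 mm with two saddle blocks at x = -60 and +60 mm (each 22 mm along x), on which the bar lies along x, its axis 47 mm above the table. Between the blocks the bar is free, 20 mm above the board. Origin: centre of its underside.
- bowl: Bystander: blue ceramic bowl, 120 mm across, 50 mm high, origin at the centre of its underside.
- mug: Bystander: white ceramic mug, 76 mm across without its handle, 90 mm high, origin at the centre of its underside.
- jar: Bystander: closed amber glass jar, 72 mm across, 110 mm high, origin at the centre of its underside.
There are look-alikes about, which are no part of the job. There is more than one size of the bar; the job needs the largest.

How it is judged:
On the way, in this order (a step that is already met when the one before it is completed fails the run):
1. the lid leans back on its stop (value of joint case_lid above 1.7 rad), for 0.2 s.
2. the bar is seated in both forks, the jaw closed over it (value of joint case_lid above 1.7 rad and x of bar in the frame of clip_seat between -0.005 and 0.005 m and z of bar in the frame of clip_seat between -0.004 and 0.004 m and angle between the x axis of bar and the y axis of clip_seat, either way round below 0.06 rad and value of joint clip_jaw below 0.06 rad), for 0.2 s.
At the end, for the whole second after the job is handed in: The lid rests on its stop (above 1.7 rad), the bar lies at rest along the clip with its axis within 5 mm (x) and 4 mm (z) of the seat and 0.06 rad of parallel, and the jaw is closed (below 0.06 rad) (all of step 2 and linear speed of bar below 0.02 m/s and velocity of joint case_lid between -0.05 and 0.05 rad/s); the robot touches nothing.
It fails at once if the bowl is moved more than 40 mm or tipped over (distance of bowl from where it was at the start of the episode above 0.04 m or angle between bowl's own z axis and vertical above 0.5 rad).
It fails at once if the mug is moved more than 40 mm or tipped over (distance of mug from where it was at the start of the episode above 0.04 m or angle between mug's own z axis and vertical above 0.5 rad).
It fails at once if the jar is moved more than 40 mm or tipped over (distance of jar from where it was at the start of the episode above 0.04 m or angle between jar's own z axis and vertical above 0.5 rad).
It fails at once if the bar is dropped or slammed into the clip (faster than 0.5 m/s within 60 mm of its seat) (distance between bar and clip_seat below 0.06 m and linear speed of bar above 0.5 m/s).
It also fails if it takes over 64 s, if anything falls off the work surface, if the arm or the gripper's body presses on something with over 40 N, if the wrist force passes 120 N, or if a joint passes its speed limit or range.

ROBOT

A 6-joint arm with a two-finger parallel gripper is mounted at the origin on the work surface. World frame = base frame: x ahead of the robot, y to its left, z up, the work surface at z = 0. Lengths are in m, angles in rad, forces in N, time in s.
With the tool pointing down it reaches from about 0.3 to 0.775 m from the base axis. Payload 14.6 kg.
Tool frame: the origin (TCP) lies midway between the tips of the shut fingers; the grasp point (between the pads) lies 19 mm behind it (ctrl.pinch_z is the z of the grasp point in the tool frame, in m); z points along the fingers, y is the line along which they close (so a half turn about z gives the same grasp; the last joint's range is limited). The gripper opens to 94 mm and grips with 3 to 60 N. Pads are 16 mm wide; open, the fingers measure 119 mm over their backs; the gripper's body (75 mm by 177 mm) begins 78 mm behind the grasp point.
Start: joints at [-1.357, 0.3, 1.521, -0, 1.321, -0.067], TCP at [0.152, -0.528, 0.205] pointing down, gripper open.
Joint ranges: [-3.03, 3.03], [-0.79, 2.21], [0.23, 2.52], [-1.04, 4.18], [0, 3.07], [-2.55, 2.55]. Speed limits (rad/s): [2.22, 2.22, 2.57, 3.14, 3.14, 3.14].

INTERFACE

Orientations are given as [roll, pitch, yaw] about the fixed x, y, z axes, in that order (R = Rz(yaw) Ry(pitch) Rx(roll)).
In Python, from station import ctrl, camera, ticket gives the robot as it stands. The module is installed in compiled form; this text tells all that it offers.
- The arm moves only by the shell command python3 -m inch 'ROWS' [FORCE]. ROWS is text: rows parted by semicolons, each of 7 numbers parted by spaces: the opening, from -1 (shut) to 1 (fully open), then the shift along the tool's x, y, z in units of 0.03 m (1.0 is 0.03 m), then the turn, a rotation vector about the tool's x, y, z in units of 10 degrees (1.0 is 10 degrees). In form: grip dx dy dz rx ry rz; .... A call has 1 to 10 rows; each row shifts and turns the commanded pose from where the row before left it, along the tool's axes as they then stand; what a row does not reach is not made up. A row lasts 1/8 s, in which the tool goes at most 62.5 mm and 10.7 degrees, less where a joint would pass 70% of its speed; a pose out of reach is approached as far as the arm can. A call with a number of a shift or a turn outside -1 to 1 is refused whole. A call with a gripper value outside its range is refused whole. The fingers move at their own pace and stop on an object; FORCE is the grip in N (left out, the last holds). Time passes only in rows, so rows that do not move let the fingers close. It gives the time, the measured TCP pose, the force, the opening and the grip force at its end, in the units of the state.
- ctrl.get_obs(): the state, without advancing time (a new reading comes with each control period).
- camera(name): name is "scene" or "top"; returns a dict with "img" (480x640x3 uint8, blue, green, red), "range_z" (480x640 float32, m along the optical axis (not along the pixel's ray), 0 where there is no reading), "intrinsics" (3x3 intrinsics, pixels), "view" (4x4, takes a point from world to camera coordinates). Camera axes: x right, y down, z forward; pixel columns grow to the right and rows downward; lengths in m; the calibration is good to about 2 mm. A picture is of the moment at which its call begins.
- ticket.hand_in(): hands the job in; it is judged then, once.
The state is a dict: "time_s": time; "qpos": joint angles; "joint_vel": joint speeds; "tau": joint torques, N m; "ee_pos": TCP position; "eef_rot": TCP orientation; "force": force on the tool from outside, world axes, zero at the start; "moment": the same for the moment, N m; "grip_width": finger opening in m; "grip_force": force on a finger pad.
Only numpy, scipy, OpenCV 4.12 (cv2) and the standard library are available. Lean on these libraries where they do the work, as an engineer would, in place of code of your own. Each camera call takes 0.05 s, during which the arm holds its last target. There are 200 camera calls.

## Working session

There is one attempt and no reset: what is moved stays moved. The work goes in short steps, Python scripts to look and compute and a shell command to move; the robot and the scene stay as the last step left them, time stands still between calls to the robot, and variables do not carry over. Pictures are saved under pics/ and viewed, at most 10 in all, crops included, and the job is handed in when it is done.

```bash
mkdir -p pics; cat > h.py <<'E'
import numpy as np, cv2
from station import ctrl, camera, ticket
def load(n,fresh=True):
    if fresh:
        d=camera(n); np.savez(f'{n}.npz',**{k:np.asarray(v) for k,v in d.items()}); return d
    return dict(np.load(f'{n}.npz'))
def cloud(d):
    K=d['intrinsics'];z=d['range_z'].astype(float);v,u=np.mgrid[:480,:640]
    p=np.stack([(u-K[0,2])/K[0,0]*z,(v-K[1,2])/K[1,1]*z,z],-1)
    T=np.linalg.inv(d['view']);w=p@T[:3,:3].T+T[:3,3];w[z==0]=np.nan
    return w
E
python3 - <<'E'
from h import *
for n in('scene','top'):
    d=load(n);cv2.imwrite(f'pics/{n}1.png',d['img']);print(n,np.linalg.inv(d['view'])[:3].round(3),d['intrinsics'][0])
o=ctrl.get_obs();print(o,ctrl.pinch_z)
E
```

```text
scene [[-0.156  0.61  -0.777  1.394]
 [ 0.988  0.093 -0.125  0.153]
 [-0.004 -0.787 -0.617  0.759]] [477.13057326   0.         313.15988583]
top [[ 1.200e-02 -9.870e-01  1.590e-01  3.660e-01]
 [-1.000e+00 -1.200e-02  1.000e-03  1.000e-03]
 [ 1.000e-03 -1.590e-01 -9.870e-01  1.138e+00]] [455.25226775   0.         322.59349029]
{'time_s': 0.1, 'qpos': array([-1.35659329e+00,  3.00428108e-01,  1.52146414e+00, -3.89184395e-05,
        1.32068021e+00, -6.65936634e-02]), 'joint_vel': array([-6.09988281e-04,  9.94243035e-05, -1.97139369e-03, -8.98324738e-05,
       -2.34807742e-03,  8.71084242e-04]), 'tau': array([ 9.02532993e-04, -5.32643509e+01, -3.53285265e+01,  7.09466636e-02,
        2.34449585e-02, -6.24815220e-05]), 'ee_pos': array([ 0.15236294, -0.5282576 ,  0.20495938]), 'eef_rot': array([-3.14061252e+00, -2.75855982e-05,  2.80806340e-01]), 'force': array([-0.63945156, -0.32915677, -0.53229536]), 'moment': array([0.05828844, 0.02168914, 0.03012298]), 'grip_force': 0.0, 'grip_width': 0.09401775269917771} -0.0188
```

View pics/top1.png

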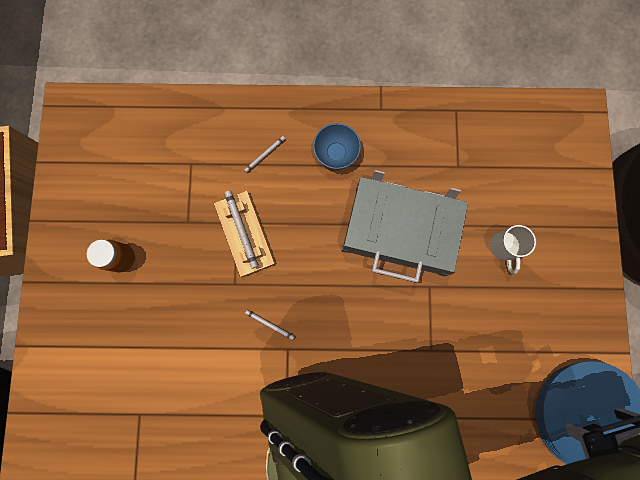

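View pics/scene1.png

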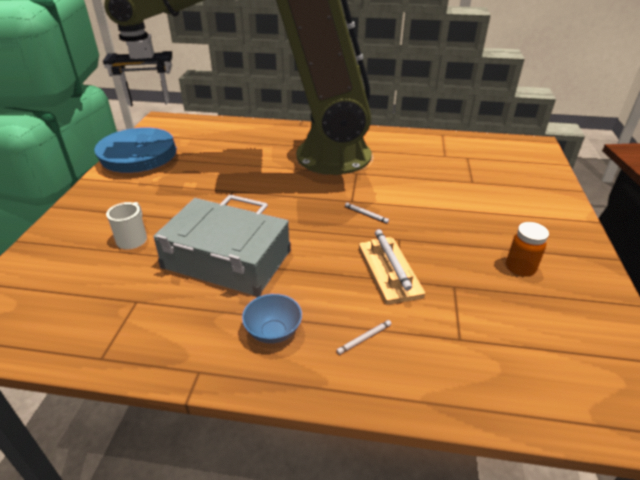

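The top view shows the case at (405,225), with its handle at (397,272). Bar candidates are the one on the wooden rest (240,228), and two thinner, shorter ones lying on the table at (265,153) and (270,323). The bowl is at (338,147), with a larger blue dish at (590,410) as a look-alike. The mug is at (518,242) and the jar at (103,255). I choose the bar on the rest, since it is the largest and the description puts it there; I'll check that in a crop and measure.

```bash
python3 - <<'E'
from h import *
d=load('top',False);w=cloud(d);z=w[...,2];im=d['img'].astype(int)
def rect(m,name):
    p=w[m][:,:2];c,s,a=cv2.minAreaRect(p.astype(np.float32));b=cv2.boxPoints((c,s,a))
    print(name,m.sum(),'c',np.round(c,4),'size',np.round(s,4),'z med',np.median(w[m][:,2]).round(4),'\n',b.round(3).tolist())
box=lambda u0,v0,u1,v1:(np.mgrid[:480,:640][1]>=u0)&(np.mgrid[:480,:640][1]<u1)&(np.mgrid[:480,:640][0]>=v0)&(np.mgrid[:480,:640][0]<v1)
sat=im.max(2)-im.min(2)
L=box(335,165,475,290)&(z>.085)&(z<.11)&(sat<40)
n,l,st,_=cv2.connectedComponentsWithStats(L.astype(np.uint8));print(st[1:])
H=box(365,245,430,290)&(z>.06)
k=cv2.morphologyEx(L.astype(np.uint8),cv2.MORPH_OPEN,np.ones((9,9)))>0
rect(k,'lid');print(np.nanpercentile(z[k],[5,50,95]))
h=L&~(cv2.dilate(k.astype(np.uint8),np.ones((7,7)))>0)&box(365,245,430,290);rect(h,'handle');
B=box(205,180,285,280)&(sat<45)&(z>.035);rect(B,'bar');print(np.nanpercentile(z[B],[5,50,95]))
R=box(205,180,285,285)&(z>.01)&(z<.06);rect(R,'rest')
for nm,bx in(('thinA',(240,130,290,175)),('thinB',(240,305,300,345))):
    m=box(*bx)&(sat<45)&(z>.004);rect(m,nm)
for nm,bx in(('bowl',(305,115,370,180)),('mug',(480,215,545,285)),('jar',(75,230,150,280))):
    m=box(*bx)&(z>.015);rect(m,nm);print(np.nanmax(z[m]))
c=np.hstack([cv2.resize(d['img'][175:285,200:300],(400,440)),cv2.resize(d['img'][240:290,360:450][:, :],(400,440))]);cv2.imwrite('pics/crop.png',c)
E
```

```text
[[ 344  173  124  110 8532]]
lid 7813 c [ 0.5588 -0.193 ] size [0.2602 0.1762] z med 0.0965 
 [[0.4440000057220459, -0.30000001192092896], [0.6159999966621399, -0.3400000035762787], [0.6740000247955322, -0.0860000029206276], [0.5019999742507935, -0.04699999839067459]]
[0.09316728 0.09651354 0.10014547]
handle 316 c [ 0.4584 -0.1694] size [0.1094 0.0514] z med 0.0974 
 [[0.42100000381469727, -0.21699999272823334], [0.47099998593330383, -0.2280000001192093], [0.4959999918937683, -0.12200000137090683], [0.44600000977516174, -0.10999999940395355]]
bar 594 c [0.5469 0.2042] size [0.1987 0.0429] z med 0.0542 
 [[0.44600000977516174, 0.19200000166893005], [0.46000000834465027, 0.15199999511241913], [0.6480000019073486, 0.2160000056028366], [0.6340000033378601, 0.25699999928474426]]
[0.04745808 0.05415354 0.05826147]
rest 2902 c [0.5462 0.2005] size [0.2058 0.0907] z med 0.0191 
 [[0.4339999854564667, 0.20399999618530273], [0.46799999475479126, 0.11999999731779099], [0.6589999794960022, 0.19699999690055847], [0.6240000128746033, 0.2809999883174896]]
thinA 224 c [0.7521 0.1551] size [0.0116 0
[... 505 characters left out ...]
9999938011169, 0.009999999776482582], [0.6629999876022339, -0.10700000077486038], [0.8309999704360962, -0.07900000363588333], [0.8109999895095825, 0.03700000047683716]]
0.0986266423789135
mug 1071 c [ 0.5091 -0.4486] size [0.0763 0.1023] z med 0.0617 
 [[0.44600000977516174, -0.4569999873638153], [0.5350000262260437, -0.5070000290870667], [0.5720000267028809, -0.4399999976158142], [0.4830000102519989, -0.39100000262260437]]
0.09695765232115505
jar 1176 c [0.4772 0.5026] size [0.0663 0.0671] z med 0.1061 
 [[0.4350000023841858, 0.5230000019073486], [0.4569999873638153, 0.46000000834465027], [0.5199999809265137, 0.4819999933242798], [0.4970000088214874, 0.5450000166893005]]
0.11613218617473553
```

View pics/crop.png

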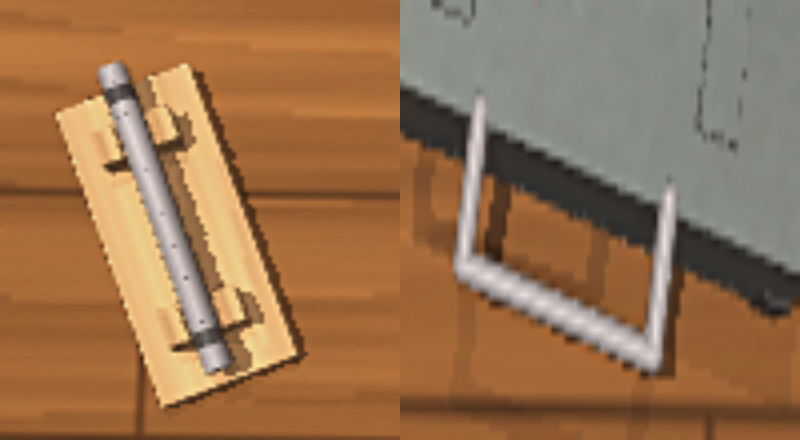

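The crop shows the bar on the rest lying in both saddles, 199 mm long against 133 mm for the thin ones, so it is the right one. The handle bar runs clear between its two arms, and its place fits the lid rectangle plus 38 mm. First I turn the tool to the case yaw of about -13°, which is tool yaw 77°.

```bash
cat >> h.py <<'E'
from scipy.spatial.transform import Rotation as Ro
def go(p,rpy_deg=None):
    "units along/about tool axes to bring TCP to p"
    o=ctrl.get_obs();R=Ro.from_euler('xyz',o['eef_rot']);print('shift',(R.inv().apply(np.array(p)-o['ee_pos'])/.03).round(2),end=' ')
    if rpy_deg is not None: print('turn',np.degrees((R.inv()*Ro.from_euler('xyz',rpy_deg,degrees=True)).as_rotvec()).round(1)/10,end=' ')
    print('at',o['ee_pos'].round(4),np.degrees(o['eef_rot']).round(1),'F',o['force'].round(1),'g',round(o['grip_width'],4),o['grip_force'],'t',o['time_s'])
def ray(d,uv,z):
    T=np.linalg.inv(d['view']);r=T[:3,:3]@np.linalg.inv(d['intrinsics'])@[*uv,1];return T[:3,3]+r*(z-T[2,3])/r[2]
E
python3 -m inch '-0.3 0 0 0 0 0 -1; -0.3 0 0 0 0 0 -1; -0.3 0 0 0 0 0 -1; -0.3 0 0 0 0 0 -1; -0.3 0 0 0 0 0 -1; -0.3 0 0 0 0 0 -1; -0.3 0 0 0 0 0 -0.1' 15
python3 - <<'E'
from h import *
go([.438,-.165,.14],[180,0,77])
d=load('top',False)
for uv in((228.2,191.5),(254.2,266.2)):print(ray(d,uv,.05))
E
```

```text
time_s: 0.98
ee_pos: [0.1524, -0.5283, 0.2051]
eef_rot: [-3.141, -0.001, 1.345]
force: [0.3, -0.2, -0.4]
grip_width: 0.0333
grip_force: 0.0
shift [13.93  6.57  2.18] turn [-0.   -0.    0.01] at [ 0.1524 -0.5283  0.2051] [-180.    -0.    77.1] F [ 0.3 -0.2 -0.4] g 0.0333 0.0 t 0.975
[0.6404629  0.23457574 0.05      ]
[0.45768079 0.16421623 0.05      ]
```

```bash
python3 -m inch '-0.3 1 .47 0.1 0 0 0; -0.3 1 .47 0.1 0 0 0; -0.3 1 .47 0.1 0 0 0; -0.3 1 .47 0.1 0 0 0; -0.3 1 .47 0.1 0 0 0; -0.3 1 .47 0.1 0 0 0; -0.3 1 .47 0.1 0 0 0; -0.3 1 .47 0.1 0 0 0; -0.3 1 .47 0.1 0 0 0; -0.3 1 .47 0.1 0 0 0' >/dev/null
python3 -m inch '-0.3 1 .47 0.2 0 0 0; -0.3 1 .47 0.2 0 0 0; -0.3 1 .47 0.2 0 0 0; -0.3 0.9 .46 0.4 0 0 0; -0.3 0 0 0 0 0 0; -0.3 0 0 0 0 0 0'
python3 - <<'E'
from h import *
d=load('scene');cv2.imwrite('pics/s2.png',cv2.resize(d['img'][130:330,90:340],(750,600)))
go([.438,-.165,.0725],[180,0,77])
d=load('scene',False);
T=d['view']
for p in([.438,-.165,.0915],):
    c=T[:3,:3]@p+T[:3,3];u=d['intrinsics']@c;print(u[:2]/u[2],(u[:2]/u[2]-[90,130])*3)
E
```

```text
time_s: 2.98
ee_pos: [0.4375, -0.1664, 0.1456]
eef_rot: [-3.142, 0.0, 1.344]
force: [-0.2, -0.5, 0.0]
grip_width: 0.0328
grip_force: 0.0
shift [0.06 0.01 2.44] turn [ 0.  0. -0.] at [ 0.4374 -0.1666  0.1457] [180.   0.  77.] F [0.1 0.3 0.5] g 0.0331 0.0 t 3.025
[248.18451164 200.35520162] [474.55353491 211.06560485]
```

View pics/s2.png

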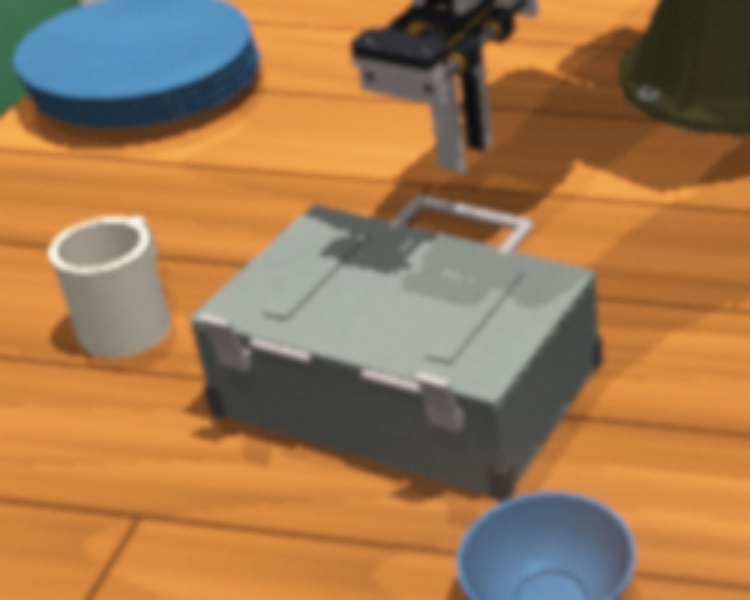

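The gripper hangs above the handle, whose middle is at crop (475,212). My prediction projects to (474,211), so the position fits and I descend.

```bash
python3 -m inch '-0.3 0.06 0 .5 0 0 0; -0.3 0 0 .5 0 0 0; -0.3 0 0 .5 0 0 0; -0.3 0 0 .5 0 0 0; -0.3 0 0 .44 0 0 0; -0.3 0 0 0 0 0 0; -1 0 0 0 0 0 0; -1 0 0 0 0 0 0;-1 0 0 0 0 0 0;-1 0 0 0 0 0 0' 15
python3 - <<'E'
from h import *
go([.438,-.165,.0725],[180,0,77])
# arc displacements per 0.1 rad-steps, tool frame (y=case x, z down), cum units
for t in np.arange(0,1.81,.15): print(round(t,2),((.208-.208*np.cos(t))/.03).round(2),(-.208*np.sin(t)/.03).round(2))
E
```

```text
time_s: 4.28
ee_pos: [0.4385, -0.1644, 0.0727]
eef_rot: [3.14, 0.0, 1.345]
force: [2.0, -0.9, 2.0]
grip_width: 0.0095
grip_force: 15.0
shift [-0.02 -0.01  0.01] turn [0.01 0.   0.01] at [ 0.4385 -0.1644  0.0727] [179.9   0.   77.1] F [ 2.  -0.9  2. ] g 0.0095 15.000028610229492 t 4.275
0.0 0.0 -0.0
0.15 0.08 -1.04
0.3 0.31 -2.05
0.45 0.69 -3.02
0.6 1.21 -3.91
0.75 1.86 -4.73
0.9 2.62 -5.43
1.05 3.48 -6.01
1.2 4.42 -6.46
1.35 5.41 -6.77
1.5 6.44 -6.92
1.65 7.48 -6.91
1.8 8.51 -6.75
```

The handle is gripped at 9.5 mm with 15 N. Now the first part of the arc.

```bash
python3 -m inch '-1 0 .02 -.52 0 0 0; -1 0 .06 -.52 0 0 0; -1 0 .1 -.51 0 0 0; -1 0 .13 -.5 0 0 0; -1 0 .17 -.49 0 0 0; -1 0 .21 -.48 0 0 0; -1 0 .25 -.45 0 0 0; -1 0 .27 -.44 0 0 0; -1 0 .31 -.42 0 0 0; -1 0 .34 -.4 0 0 0'
python3 -c "
from h import *
go([.438,-.165,.0725],[180,0,77])"
```

```text
time_s: 5.52
ee_pos: [0.4939, -0.177, 0.2131]
eef_rot: [3.14, -0.0, 1.345]
force: [19.8, -6.5, -22.3]
grip_width: 0.0093
grip_force: 15.0
shift [-0.03 -1.91  4.68] turn [ 0.01 -0.    0.01] at [ 0.4939 -0.177   0.2131] [179.9  -0.   77.1] F [ 19.8  -6.5 -22.3] g 0.0093 14.990677759051323 t 5.525
```

The force points about 30 N radially toward the hinge, so I trim my arc a little inward.

```bash
python3 -m inch '-1 0 .42 -.29 0 0 0; -1 0 .44 -.28 0 0 0; -1 0 .43 -.29 0 0 0; -1 0 .43 -.27 0 0 0'
python3 -m inch '-1 0 .46 -.22 0 0 0; -1 0 .48 -.2 0 0 0; -1 0 .5 -.14 0 0 0; -1 0 .5 -.11 0 0 0'

```

```text
time_s: 6.02
ee_pos: [0.5425, -0.1884, 0.2501]
eef_rot: [-3.142, 0.001, 1.345]
force: [-7.1, 0.3, 8.3]
grip_width: 0.0092
grip_force: 15.0
time_s: 6.52
ee_pos: [0.5999, -0.2017, 0.2705]
eef_rot: [3.139, 0.001, 1.345]
force: [-4.1, -1.3, 12.6]
grip_width: 0.0095
grip_force: 15.0
```

```bash
python3 -m inch '-1 0 .45 -.18 0 0 0; -1 0 .45 -.1 0 0 0; -1 0 .5 -.05 0 0 0; -1 0 .5 0 0 0 0'
python3 -m inch '-1 0 .45 .03 0 0 0; -1 0 .4 .05 0 0 0;-1 0 0 0 0 0 0; -1 0 0 0 0 0 0'

```

```text
time_s: 7.02
ee_pos: [0.6547, -0.2144, 0.2759]
eef_rot: [-3.137, 0.0, 1.345]
force: [-1.7, -1.6, -10.6]
grip_width: 0.0096
grip_force: 15.0
time_s: 7.52
ee_pos: [0.6789, -0.2199, 0.2734]
eef_rot: [-3.137, -0.0, 1.345]
force: [-3.8, -4.0, -20.3]
grip_width: 0.0094
grip_force: 15.0
```

At about 1.75 rad I let go and rise.

```bash
python3 -m inch '-0.4 0 0 0.1 0 0 0; -0.4 0 0 0 0 0 0; -0.4 0 0 0 0 0 0; -0.4 0 0 -.6 0 0 0; -0.4 0 0 -.7 0 0 0; -0.4 0 0 -.7 0 0 0; -0.4 0 -0.5 -.3 0 0 0; -0.4 0 -1 0 0 0 0; -0.4 0 -1 0 0 0 0; -0.4 0 -1 0 0 0 0'
python3 - <<'E'
from h import *
go([.549,.1995,.13],[180,0,21])
d=load('scene');cv2.imwrite('pics/s3.png',d['img'])
E
```

```text
time_s: 8.78
ee_pos: [0.5766, -0.1959, 0.3424]
eef_rot: [3.14, 0.0, 1.346]
force: [0.3, 0.4, 0.3]
grip_width: 0.0283
grip_force: 0.0
shift [12.64 -3.85  7.07] turn [ 0.01 -0.    5.61] at [ 0.5766 -0.1959  0.3424] [179.9   0.   77.1] F [0.3 0.4 0.3] g 0.0283 0.0 t 8.775
```

View pics/s3.png

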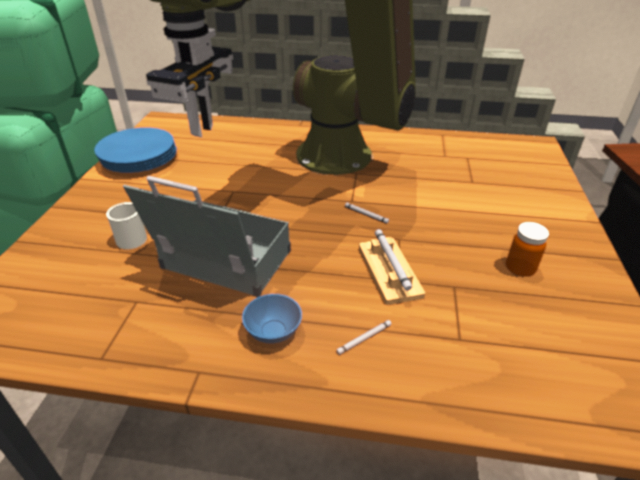

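The lid leans back on its stop. The bowl, mug, bar and jar stand as before. On to the bar.

```bash
python3 -m inch '0 1 -.3 0 0 0 0; 0 1 -.3 .1 0 0 0; 0 1 -.3 .2 0 0 0; 0 1 -.3 .4 0 0 0; 0 1 -.3 .5 0 0 0; 0 1 -.3 .5 0 0 0; 0 1 -.3 .5 0 0 0; 0 1 -.3 .5 0 0 0; 0 1 -.3 .5 0 0 0; 0 1 -.3 .5 0 0 0'>/dev/null
python3 -m inch '0 0 0 0 0 0 1;0 0 0 0 0 0 1;0 0 0 0 0 0 1;0 0 0 0 0 0 1;0 0 0 0 0 0 1;0 0 0 0 0 0 .6;0 0 0 0 0 0 0'
python3 - <<'E'
from h import *
go([.549,.1995,.13],[180,0,21])
d=load('top');cv2.imwrite('pics/t2.png',d['img'])
E
```

```text
time_s: 10.95
ee_pos: [0.5571, 0.1164, 0.2312]
eef_rot: [3.141, -0.001, 0.369]
force: [-0.1, 0.4, -0.4]
grip_width: 0.0471
grip_force: 0.0
shift [ 0.74 -2.68  3.38] turn [ 0.   -0.01  0.01] at [0.5571 0.1164 0.2312] [ 1.80e+02 -1.00e-01  2.11e+01] F [-0.1  0.4 -0.4] g 0.0471 0.0 t 10.95
```

View pics/t2.png

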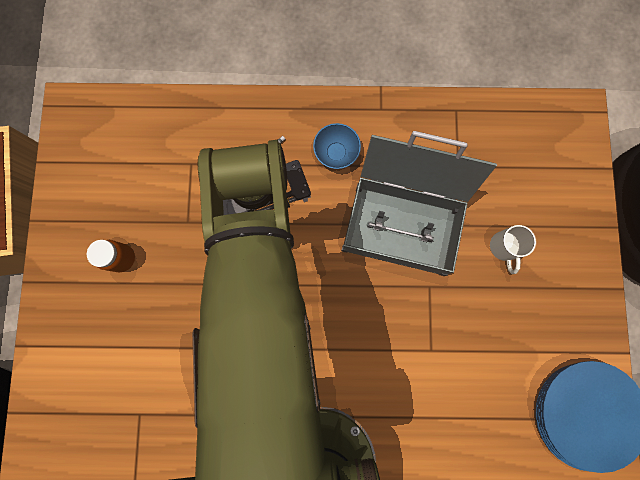

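The open case shows the forks at about (379,217) and (429,232); the bowl and the mug are unmoved. I cross-check the bar in the scene view and measure the forks and rim.

```bash
python3 - <<'E'
from h import *
d=load('scene',False);im=d['img'].astype(int);w=cloud(d)
V,U=np.mgrid[:480,:640]
m=(U>365)&(U<420)&(V>225)&(V<300)&(im.max(2)-im.min(2)<50)&(w[...,2]>.035)
m=(cv2.morphologyEx(m.astype(np.uint8),cv2.MORPH_OPEN,np.ones((3,3)))>0)
(c,s,a)=cv2.minAreaRect(np.argwhere(m)[:,::-1].astype(np.float32));b=cv2.boxPoints((c,s,a));print(m.sum(),c,s,a,np.nanmedian(w[m],0))
b=sorted(b.tolist(),key=lambda p:p[1]);e=[np.mean(b[:2],0),np.mean(b[2:],0)]
P=[ray(d,q,.051) for q in e];print('bar ends',P,'mid',(P[0]+P[1])/2,np.linalg.norm(P[0]-P[1]),np.degrees(np.arctan2(*(P[1]-P[0])[1::-1])))
d=load('top',False);w=cloud(d);z=w[...,2];im=d['img'];
ex=np.array([np.cos(-.2269),np.sin(-.2269)]);ey=np.array([-ex[1],ex[0]]);c0=np.array([.5588,-.193])
q=np.stack([(w[...,:2]-c0)@ex,(w[...,:2]-c0)@ey],-1)
box=(U>335)&(U<500)&(V>170)&(V<285)
rim=box&(z>.083)&(z<.098)&(abs(q[...,0])<.11)
print('rim q pct',np.percentile(q[rim],[1,3,97,99],axis=0).round(4).tolist())
f=box&(z>.035)&(z<.085)&(abs(q[...,0])<.06)&(abs(q[...,1])<.1)
n,l,st,ce=cv2.connectedComponentsWithStats(f.astype(np.uint8))
for i in range(1,n):
    if st[i,4]>5:
        k=l==i;print(st[i],'q',q[k].min(0).round(4),q[k].max(0).round(4),'z',np.percentile(z[k],[5,50,95]).round(3))
cv2.imwrite('pics/t2c.png',cv2.resize(im[165:285,335:500],(800,580),interpolation=cv2.INTER_CUBIC))
E
```

```text
485 (392.53363037109375, 259.4812316894531) (66.62612915039062, 8.729434967041016) 60.80251693725586 [0.56573348 0.20323611 0.05179188]
bar ends [array([0.46035847, 0.15855104, 0.051     ]), array([0.65148348, 0.23669103, 0.051     ])] mid [0.55592097 0.19762104 0.051     ] 0.20648154056765025 22.236820298630793
rim q pct [[-0.0862, -0.1295], [-0.086, -0.1287], [0.0863, 0.1291], [0.0872, 0.1298]]
[374 211  11  18 108] q [-0.0178  0.0533] [0.0193 0.0671] z [0.039 0.063 0.078]
[422 223  12  17 122] q [-0.0175 -0.0671] [ 0.0195 -0.0521] z [0.04  0.063 0.078]
```

View pics/t2c.png

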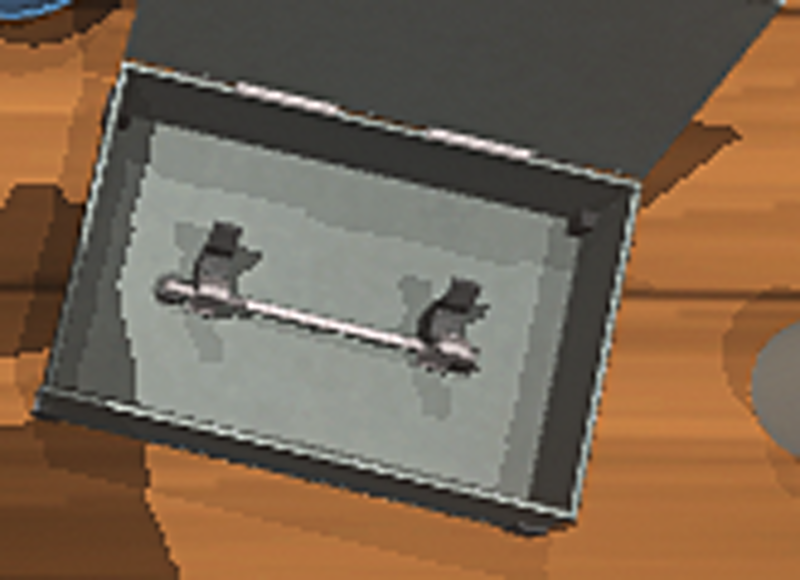

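The rim is symmetric about my case centre within 1 mm, the forks lie at y = ±60 mm, and yaw -13° holds. The rod joining the jaws runs low on the front side. Now the grasp of the bar.

```bash
python3 -m inch '0 .25 -.88 .6 0 0 0; 0 .26 -.88 .9 0 0 0; 0 .26 -.87 .9 0 0 0; 0 0 0 1 0 0 0; 0 0 0 1 0 0 0; 0 0 0 .8 0 0 0; 0 0 0 .6 0 0 0; 0 0 0 .5 0 0 0; 0 0 0 .48 0 0 0; 0 0 0 0 0 0 0'
python3 - <<'E'
from h import *
go([.5505,.1985,.028],[180,0,21])
d=load('top',False);w=cloud(d)
for v in range(222,242,1): print(v,w[v,400].round(3),d['img'][v,400],((w[v,400,:2]-[.5588,-.193])@[.974,-.225]).round(4))
E
```

```text
time_s: 12.25
ee_pos: [0.5497, 0.1981, 0.0264]
eef_rot: [-3.141, 0.001, 0.368]
force: [-0.6, 0.6, 0.7]
grip_width: 0.0471
grip_force: 0.0
shift [ 0.03 -0.   -0.05] turn [-0.    0.01  0.01] at [0.5497 0.1981 0.0264] [-1.80e+02  1.00e-01  2.11e+01] F [-0.6  0.6  0.7] g 0.0471 0.0 t 12.25
222 [ 0.578 -0.194  0.003] [141 148 146] 0.0192
223 [ 0.575 -0.194  0.004] [144 152 146] 0.0163
224 [ 0.573 -0.194  0.003] [147 152 145] 0.0141
225 [ 0.57  -0.194  0.004] [144 151 146] 0.0113
226 [ 0.568 -0.194  0.004] [144 152 146] 0.0089
227 [ 0.565 -0.194  0.005] [144 150 145] 0.0061
228 [ 0.563 -0.194  0.002] [145 151 145] 0.0042
229 [ 0.56  -0.193  0.006] [141 148 141] 0.0009
230 [ 0.555 -0.191  0.019] [160 162 170] -0.0042
231 [ 0.552 -0.191  0.021] [251 253 255] -0.0072
232 [ 0.55  -0.191  0.018] [90 92 99] -0.0089
233 [ 0.55  -0.193  0.005] [68 73 69] -0.009
234 [ 0.548 -0.194  0.   ] [137 143 138] -0.0105
235 [ 0.544 -0.193  0.006] [131 136 134] -0.014
236 [ 0.543 -0.194  0.001] [152 159 151] -0.0156
237 [ 0.539 -0.193  0.008] [149 156 151] -0.0195
238 [ 0.537 -0.193  0.004] [148 156 151] -0.0212
239 [ 0.534 -0.193  0.006] [151 158 153] -0.024
240 [ 0.532 -0.193  0.003] [151 158 153] -0.026
241 [ 0.529 -0.193  0.004] [151 158 153] -0.0287
```

The rod's top is at z≈21 mm, clear of the fingertips, which will be at about 30 mm. Closing on the bar and lifting.

```bash
python3 -m inch '-1 0 0 0 0 0 0; -1 0 0 0 0 0 0; -1 0 0 0 0 0 0; -1 0 0 0 0 0 0; -1 0 0 -.2 0 0 0; -1 0 0 -.6 0 0 0; -1 0 0 -1 0 0 0; -1 0 0 -1 0 0 0; -1 0 0 -1 0 0 0; -1 0 0 -1 0 0 0' 55
python3 - <<'E'
from h import *
go([.5588,-.193,.2],[180,0,77])
E
```

```text
time_s: 13.5
ee_pos: [0.55, 0.198, 0.1735]
eef_rot: [3.141, -0.001, 0.368]
force: [0.6, 0.1, -3.8]
grip_width: 0.0167
grip_force: 55.0
shift [-4.41 12.27 -0.89] turn [ 0.   -0.   -5.59] at [0.55   0.198  0.1735] [180.   -0.   21.1] F [ 0.6  0.1 -3.8] g 0.0167 54.969152212142944 t 13.5
```

```bash
python3 -m inch '-1 0 0 -.8 0 0 0; -1 0 0 -.8 0 0 -1; -1 0 0 0 0 0 -1; -1 0 0 0 0 0 -1; -1 0 0 0 0 0 -1; -1 0 0 0 0 0 -1; -1 0 0 0 0 0 -.6; -1 -.6 .15 0 0 0 0; -1 -1 .25 0 0 0 0; -1 -1 .25 0 0 0 0'>/dev/null
python3 -m inch '-1 -1 .25 0 0 0 0; -1 -1 .25 0 0 0 0; -1 -1 .25 0 0 0 0; -1 -1 .25 0 0 0 0; -1 -1 .25 0 -.3 0 0; -1 -1 .25 0 -.3 0 0; -1 -1 .25 0 -.3 0 0; -1 -1 .25 0 0 0 0; -1 -.7 .25 0 0 0 0; -1 -.3 .1 0 0 0 0'
cat >> h.py <<'E'
def goseat(h,yaw=77.):
    "move grasp point to h above seat"
    o=ctrl.get_obs();R=Ro.from_euler('xyz',o['eef_rot']);g=np.array([.5588,-.193,.052+h])-R.apply([0,0,-.0188])
    ex=np.array([np.cos(np.radians(yaw-90)),np.sin(np.radians(yaw-90)),0]);gp=o['ee_pos']+R.apply([0,0,-.0188])-[.5588,-.193,.052]
    print('grasp in seat x,y,z mm',(np.array([gp@ex,gp@[-ex[1],ex[0],0],gp[2]])*1e3).round(1),'tool x yaw/elev',np.degrees(np.arctan2(*R.as_matrix()[1::-1,0])).round(2),np.degrees(R.as_matrix()[2,0]).round(2));go(g,[171,0,yaw])
E
python3 - <<'E'
from h import *
goseat(.12)
d=load('scene');cv2.imwrite('pics/s4.png',cv2.resize(d['img'][60:300,90:390],(750,600)))
E
```

```text
time_s: 16.0
ee_pos: [0.5592, -0.1628, 0.2238]
eef_rot: [2.984, 0.0, 1.342]
force: [0.3, -0.7, -3.5]
grip_width: 0.0166
grip_force: 55.0
grasp in seat x,y,z mm [ -9.4  29.5 190.4] tool x yaw/elev 76.89 -0.01
shift [-0.98 -0.06  2.37] turn [ 0.    0.   -0.01] at [ 0.5592 -0.1628  0.2238] [171.    0.   76.9] F [ 0.3 -0.7 -3.5] g 0.0166 54.96657907962799 t 16.0
```

View pics/s4.png

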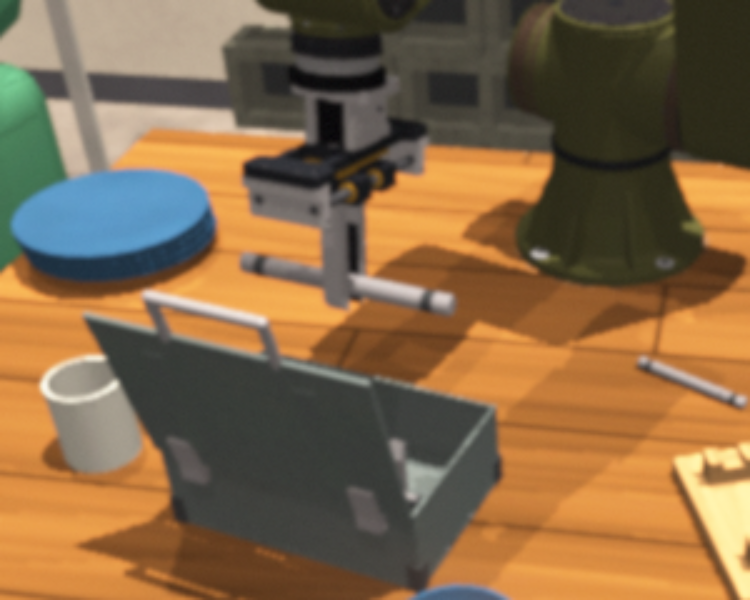

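The bar is held near its middle and points roughly along the case's y (crop ends (245,263) and (450,303)). I check its tilt and yaw numerically while moving in over the seat.

```bash
cat > bar.py <<'E'
from h import *
d=load('scene');w=cloud(d);o=ctrl.get_obs();R=Ro.from_euler('xyz',o['eef_rot'])
g=o['ee_pos']+R.apply([0,0,-.0188]);q=R.inv().apply(np.nan_to_num(w,nan=9).reshape(-1,3)-g)
m=(abs(q[:,0])<.13)&(abs(q[:,0])>.02)&(abs(q[:,1])<.025)&(abs(q[:,2])<.025);p=q[m]
print(m.sum(),'x range',p[:,0].min(),p[:,0].max())
for s in(1,-1):
    k=p[:,0]*s>0;print(s,np.median(p[k],0).round(4),'y slope',np.polyfit(p[k,0],p[k,1],1).round(4))
print('slope y,z vs x',np.polyfit(p[:,0],p[:,1],1).round(4),np.polyfit(p[:,0],p[:,2],1).round(4))
goseat(.045)
E
python3 -m inch '-1 -.48 -.03 0 0 0 0; -1 -.5 -.03 0 0 0 0; -1 0 0 .5 0 0 0; -1 0 0 .5 0 0 0;-1 0 0 0 0 0 0'
python3 bar.py
```

```text
time_s: 16.68
ee_pos: [0.5556, -0.1897, 0.1912]
eef_rot: [2.988, -0.001, 1.346]
force: [-0.1, -0.0, -4.1]
grip_width: 0.0169
grip_force: 55.0
561 x range -0.10291279207106911 0.10007820438750359
1 [ 0.0627  0.0072 -0.0007] y slope [-0.0377  0.0086]
-1 [-0.0606  0.0087 -0.0011] y slope [-0.0071  0.0076]
slope y,z vs x [-0.0157  0.0071] [ 0.0018 -0.0002]
grasp in seat x,y,z mm [ -6.4   2.4 159. ] tool x yaw/elev 77.12 0.02
shift [-0.08 -0.38  3.79] turn [-0.01 -0.    0.01] at [ 0.5559 -0.1899  0.1924] [171.1  -0.   77.1] F [ 0.5  0.4 -3.5] g 0.017 54.966482520103455 t 16.725
```

The bar is straight in the grip (slopes below 0.02) and centred. Down to 45 mm above the seat.

```bash
python3 -m inch '-1 -.08 .2 .1 0 0 0; -1 0 -.1 .6 0 0 0; -1 0 -.12 .7 0 0 0; -1 0 -.12 .7 0 0 0; -1 0 -.1 .7 0 0 0; -1 0 -.09 .6 0 0 0; -1 0 -.05 .39 0 0 0; -1 0 0 0 0 0 0'
python3 bar.py
python3 - <<'E'
from h import *
d=load('top');cv2.imwrite('pics/t5.png',cv2.resize(d['img'][120:300,330:520],(633,600),interpolation=cv2.INTER_CUBIC))
E
```

```text
time_s: 17.73
ee_pos: [0.5617, -0.1941, 0.0786]
eef_rot: [2.986, -0.0, 1.345]
force: [-0.2, 0.2, -3.9]
grip_width: 0.0165
grip_force: 55.0
200 x range 0.05578876947804485 0.12997284016130553
1 [0.0908 0.0058 0.0021] y slope [-0.0613  0.0095]
  return _methods._mean(a, axis=axis, dtype=dtype,
  ret = um.true_divide(
Traceback (most recent call last):
  File "bar.py", line 7, in <module>
    k=p[:,0]*s>0;print(s,np.median(p[k],0).round(4),'y slope',np.polyfit(p[k,0],p[k,1],1).round(4))
                                                              ~~~~~~~~~~^^^^^^^^^^^^^^^^^
TypeError: expected non-empty vector for x
```

View pics/t5.png

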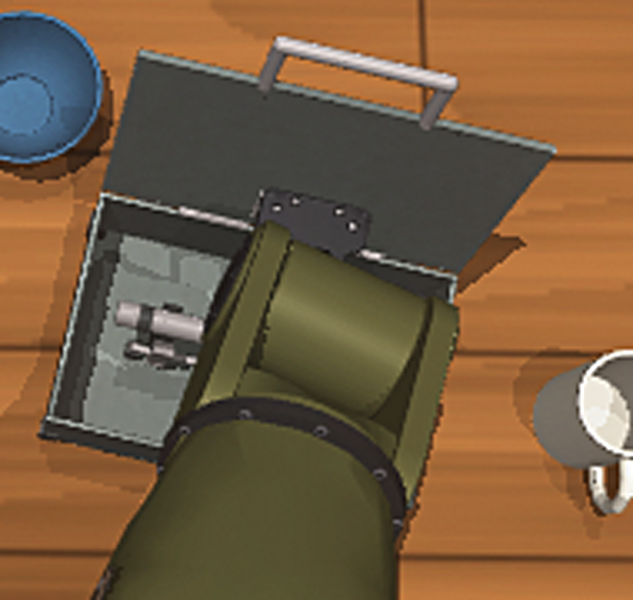

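From above, the bar's end lies over the left fork (crop (165,322)), and the gripper body clears the lid. Now down to just above the jaw.

```bash
python3 -c "
from h import *
goseat(.025)"
python3 -m inch '-1 0 -.05 .2 0 0 0; -1 0 -.05 .25 0 0 0; -1 0 -.05 .25 0 0 0; -1 0 0 0 0 0 0'
python3 -c "
from h import *
goseat(0)"
```

```text
grasp in seat x,y,z mm [ 0.7 -0.5 46.5] tool x yaw/elev 77.09 -0.01
shift [ 0.02 -0.14  0.7 ] turn [ 0.01 -0.    0.01] at [ 0.5622 -0.1943  0.0799] [170.9   0.   77.1] F [ 0.7 -0.  -4. ] g 0.0165 54.966439604759216 t 17.825
time_s: 18.32
ee_pos: [0.5604, -0.1938, 0.057]
eef_rot: [2.986, -0.0, 1.345]
force: [-0.1, -0.6, -3.7]
grip_width: 0.0169
grip_force: 55.0
grasp in seat x,y,z mm [-1.1 -0.4 23.6] tool x yaw/elev 77.09 0.01
shift [ 0.01 -0.08  0.78] turn [-0.01 -0.    0.01] at [ 0.5604 -0.1938  0.057 ] [171.1  -0.   77.1] F [-0.1 -0.6 -3.7] g 0.0169 54.96719241142273 t 18.325
```

```bash
python3 -m inch '-1 0 .02 .1 0 0 0; -1 0 0 .1 0 0 0; -1 0 0 .1 0 0 0'
python3 -m inch '-1 0 -.02 .1 0 0 0; -1 0 -.02 .1 0 0 0'
python3 -c "
from h import *
goseat(0)"
```

```text
time_s: 18.7
ee_pos: [0.5633, -0.1945, 0.0493]
eef_rot: [2.983, 0.0, 1.345]
force: [1.0, -0.2, 0.1]
grip_width: 0.0169
grip_force: 55.0
time_s: 18.95
ee_pos: [0.5622, -0.1943, 0.0433]
eef_rot: [2.985, 0.0, 1.345]
force: [-5.0, 1.4, 3.0]
grip_width: 0.017
grip_force: 55.0
grasp in seat x,y,z mm [ 0.7 -0.5  9.8] tool x yaw/elev 77.09 -0.0
shift [ 0.02 -0.07  0.32] turn [-0.   -0.    0.01] at [ 0.5622 -0.1943  0.0433] [171.    0.   77.1] F [-5.   1.4  3. ] g 0.017 55.009034872055054 t 18.95
```

```bash
python3 -m inch '-1 0 -.02 .1 0 0 0; -1 0 -.02 .1 0 0 0; -1 0 -.02 .1 0 0 0; -1 0 0 0 0 0 0'
python3 -c "
from h import *
goseat(0)"
```

```text
time_s: 19.45
ee_pos: [0.5618, -0.1941, 0.0332]
eef_rot: [2.986, -0.0, 1.345]
force: [-1.2, 0.5, -3.8]
grip_width: 0.0168
grip_force: 55.0
grasp in seat x,y,z mm [ 0.2 -0.4 -0.3] tool x yaw/elev 77.09 0.01
shift [ 0.01 -0.01 -0.01] turn [-0.01 -0.    0.01] at [ 0.5618 -0.1941  0.0332] [171.1  -0.   77.1] F [-1.2  0.5 -3.8] g 0.0168 54.97836112976074 t 19.45
```

The bar's weight is still carried by the arm; I press on until it meets the saddles.

```bash
python3 -m inch '-1 0 -.01 .04 0 0 0; -1 0 0 .03 0 0 0; -1 0 0 0 0 0 0'
python3 -m inch '-1 0 0 .04 0 0 0; -1 0 0 0 0 0 0'
```

```text
time_s: 19.82
ee_pos: [0.562, -0.1941, 0.0328]
eef_rot: [2.985, -0.0, 1.346]
force: [-11.7, 3.2, 14.2]
grip_width: 0.0171
grip_force: 55.0
time_s: 20.08
ee_pos: [0.5621, -0.1942, 0.0326]
eef_rot: [2.984, 0.0, 1.346]
force: [-20.2, 7.0, 28.5]
grip_width: 0.0164
grip_force: 55.0
```

The force rises to 28 N at seat height, so the bar is on its saddles. Ease off, open and withdraw.

```bash
python3 -m inch '-1 0 -.02 -.05 0 0 0; -1 0 0 0 0 0 0; -1 0 0 0 0 0 0' 10
python3 -m inch '-0.3 0 0 0 0 0 0; -0.3 0 0 0 0 0 0; -0.3 0 0 0 0 0 0; -0.3 0 .03 -.2 0 0 0; -0.3 0 .08 -.5 0 0 0; -0.3 0 .12 -.8 0 0 0; -0.3 0 .12 -.8 0 0 0; -0.3 0 .12 -.8 0 0 0; -0.3 0 0 -1 0 0 0; -0.3 0 0 -1 0 0 0'
python3 -m inch '-0.3 0 0 -1 0 0 0; -0.3 0 -.5 -1 0 0 0; -0.3 1 -1 0 0 0 0; -0.3 1 -1 0 0 0 0; -0.3 1 -1 0 0 0 0; -0.3 1 -1 0 0 0 0; -0.3 1 -.5 0 0 0 0; -0.3 1 0 0 0 0 0; -0.3 1 0 0 0 0 0; -0.3 0 0 0 0 0 0'
python3 - <<'E'
from h import *
d=load('top');cv2.imwrite('pics/t6.png',cv2.resize(d['img'][120:300,330:520],(633,600),interpolation=cv2.INTER_CUBIC))
w=cloud(d);q=w-[.5588,-.193,.052];c,s=np.cos(-.2269),np.sin(-.2269)
x=q[...,0]*c+q[...,1]*s;y=-q[...,0]*s+q[...,1]*c
m=(abs(x)<.03)&(abs(y)<.105)&(q[...,2]>-.012)&(q[...,2]<.03)&((abs(y)<.045)|(abs(y)>.075))
print(m.sum(),'y',y[m].min(),y[m].max(),'x med',np.median(x[m]),'slope',np.polyfit(y[m],x[m],1),'top z',np.percentile(q[m][:,2],[50,80,95]))
E
```

```text
time_s: 20.45
ee_pos: [0.5619, -0.1942, 0.0325]
eef_rot: [2.983, 0.0, 1.346]
force: [-4.9, 1.4, 8.1]
grip_width: 0.0177
grip_force: 10.0
time_s: 21.7
ee_pos: [0.5516, -0.1918, 0.1873]
eef_rot: [2.983, 0.0, 1.345]
force: [0.4, 0.2, 1.4]
grip_width: 0.0331
grip_force: 0.0
time_s: 22.95
ee_pos: [0.4452, 0.0494, 0.2219]
eef_rot: [2.983, -0.0, 1.348]
force: [-0.5, -0.0, -0.1]
grip_width: 0.0328
grip_force: 0.0
426 y -0.09966529102336484 0.09972003347218371 x med -0.002113048806038428 slope [ 0.00499703 -0.00157701] top z [0.00696601 0.00908493 0.01117199]
```

View pics/t6.png

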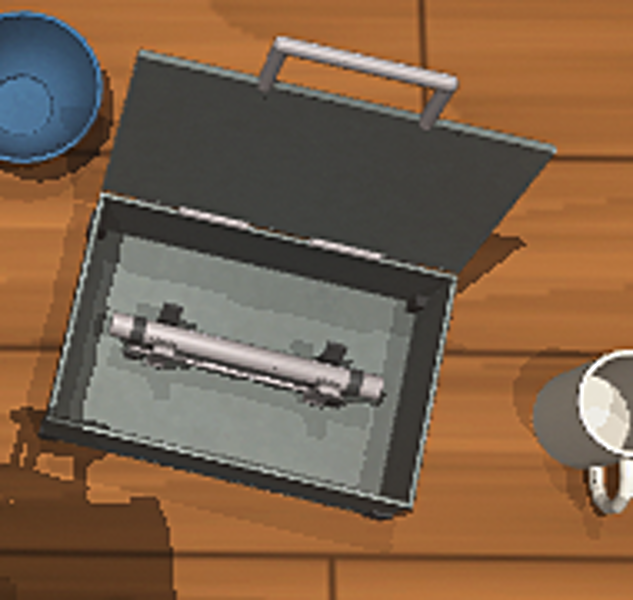

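The bar lies in both forks: its top is 9 mm above the seat point, so the axis is at seat height, with a slope of 0.005 and x within 2 mm. The lid rests on its stop, and the robot is clear.

```bash
python3 -c "
from station import ticket
print(ticket.hand_in())"
```

```text
the job is handed in; nothing more can be done
None
```

The job is handed in at about 23 s of the 64 s allowed, with no verdict returned: the lid leans on its stop, and in the last view the bar lies seated in both forks; I took the jaw as closed from the seat height, since its angle can't be read, and the bowl and mug stand where they were, while the jar was last seen in place before the bar was moved.

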